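# Load the sleeve that matches the pattern into the spray guard and shut its door

## Task

The orange sleeve standing on the white plate is the pattern for the next one to be painted. Pick the bare steel sleeve of the same size from the plywood board, stand it upright in the middle of the round stand inside the spray guard without dropping it, then push the guard's yellow door shut until its catch holds it. Leave all the other sleeves where they are.

Things in the scene. Friction and masses are not known exactly. Their poses are not given: they have to be found in the camera images.
- bare_short: bare steel sleeve (open tube) standing upright on the plywood parts board, 34 mm outside diameter, 24 mm bore, 36 mm long; origin at the centre of its lower end, z along its axis. Grip it from outside.
- bare_mid: bare steel sleeve (open tube) standing upright on the plywood parts board, 34 mm outside diameter, 24 mm bore, 48 mm long; origin at the centre of its lower end, z along its axis. Grip it from outside.
- bare_long: bare steel sleeve (open tube) standing upright on the plywood parts board, 34 mm outside diameter, 24 mm bore, 60 mm long; origin at the centre of its lower end, z along its axis. Grip it from outside.
- bare_wide: bare steel sleeve standing on the parts board, 48 mm long but fatter: 46 mm outside diameter, never the right one; origin at the centre of its lower end
- painted_short: finished bright-orange sleeve, standing upright, 34 mm outside diameter, 36 mm long; origin at the centre of its lower end. One of the three painted sleeves (a different one each time) stands on the white pattern plate, the other two on the dark wooden drying board
- painted_mid: finished bright-orange sleeve, standing upright, 34 mm outside diameter, 48 mm long; origin at the centre of its lower end. One of the three painted sleeves (a different one each time) stands on the white pattern plate, the other two on the dark wooden drying board
- painted_long: finished bright-orange sleeve, standing upright, 34 mm outside diameter, 60 mm long; origin at the centre of its lower end. One of the three painted sleeves (a different one each time) stands on the white pattern plate, the other two on the dark wooden drying board
- pattern_spot (a point): centre of the upper face of the white square pattern plate (90 mm square, 6 mm thick, fixed), z up; the pattern sleeve stands within 15 mm of it
- parts_board: square plywood board lying on the bench, fixed, 240 mm square, 6 mm thick; origin at the centre of its underside. The four bare sleeves stand on it about 110 mm apart (at least 80 mm between axes), in any order
- guard: spray guard, fixed: a grey sheet-steel box open at the top, inside 220 x 220 mm, walls 6 mm thick and 120 mm high, origin at the centre of its underside on the bench. Its front (own -x side) is closed by a hinged door; it stands to the robot's right with the front facing roughly to the robot's left (+y). A round stand is fixed in its middle
- stand_top (a point): centre of the upper face of the round steel stand inside the guard: disc 64 mm across with a dark 33 mm spot in its middle, face 50 mm above the bench; z up, axes as the guard's
- guard_door (a joint): the guard's yellow door, rad: 0 shut, up to 1.5 open, starts 0.6 to 1.05. Upright hinge at the corner nearer the robot; panel 12 mm thick, 214 mm wide, 5 to 119 mm above the bench. Swings with slight friction, coasts a little, stays where it stops. A sprung ball catch stops it at about 0.06 rad; 4 to 6 N at the push point takes it past; from about 0.03 rad the catch draws it to 0 and holds it
- door_push (a point): point on the outside face of the door, 150 mm from the hinge line, 100 mm above the bench; moves with the door: x points through the door into the guard (the closing direction), y along the door away from the hinge, z up
- door_hinge (a point): point on the door's upright hinge axis, 100 mm above the bench, in the middle of the door's thickness (the outside face lies 6 mm to its -x); axes turn with the door as for door_push. Seen from above the door closes clockwise

How it is judged:
By the outcome, as a careful person would: the job done as asked, in the order asked, and still so for the second after the job is handed in, with the robot touching nothing.
It also fails if it takes over 54 s, if anything falls off the work surface, if the arm or the gripper's body presses on something with over 40 N, if the wrist force passes 120 N, or if a joint passes its speed limit or range.

## Robot

A 6-joint arm with a two-finger parallel gripper is mounted at the origin on the work surface. World frame = base frame: x ahead of the robot, y to its left, z up, the work surface at z = 0. Lengths are in mm, angles in degrees, forces in N, time in s.
With the tool pointing down it reaches from about 300 to 850 mm from the base axis. Payload 4.2 kg.
Tool frame: the origin (TCP) lies midway between the tips of the shut fingers; the grasp point (between the pads) lies 19 mm behind it; z points along the fingers, y is the line along which they close (so a half turn about z gives the same grasp; the last joint's range is limited). The gripper opens to 91 mm and grips with 3 to 60 N. Pads are 32 mm wide; open, the fingers measure 118 mm over their backs; the gripper's body (76 mm by 178 mm) begins 60 mm behind the grasp point.
Start: joints at [67.666, 18.312, 89.639, -0, 72.044, -1.146], TCP at [207.825, 536.145, 213.976] pointing down, gripper open.
Joint ranges: [-177.97, 177.97], [-48.28, 115.42], [12.27, 149.76], [-77.06, 257.06], [2.81, 150.46], [-146.56, 146.56]. Speed limits (degrees/s): [147.25, 147.25, 180, 180, 180, 180].

## Interface

Orientations are given as [roll, pitch, yaw] about the fixed x, y, z axes, in that order (R = Rz(yaw) Ry(pitch) Rx(roll)).
In Python, from workcell import state, grab_frame, camera_model, workorder gives the robot as it stands.
- The arm moves only by the tool carry_out, never from a script. Its argument "commands" is a list of rows, each a list of 7 numbers: the turn, a rotation vector about the tool's x, y, z in degrees, then the shift along the tool's x, y, z in mm, then the opening, from -1 (shut) to 1 (fully open). In form: [[ax, ay, az, dx, dy, dz, hand], ...]. A call has 1 to 20 rows; each row is the pose to reach, as a shift and turn from the pose commanded when the call began, along the tool's axes at that moment; what a row does not reach only later rows make up. A row lasts 1/10 s, in which the tool goes at most 50 mm and 8.59 degrees, less where a joint would pass 70% of its speed; a pose out of reach is approached as far as the arm can. A call with a gripper value outside its range is refused whole. The fingers move at their own pace and stop on an object; "force" is the grip in N (left out, the last holds). Time passes only in rows, so rows that repeat a pose let the fingers close. It gives the time, the measured TCP pose, the force, the opening and the grip force at its end, in the units of the state.
- state(): the state, without advancing time (a new reading comes with each control period).
- grab_frame(name): name is "scene" or "top"; returns the picture (400x640x3 uint8, red, green, blue); there is no depth.
- camera_model(name): a dict with "fx", "fy", "cx", "cy" (pixels), "dist" ([k1, k2, p1, p2, k3] as OpenCV has them; the pictures are not rectified), "origin" and "rotation" of the camera in the world. Camera axes: x right, y up, looking along -z (the intrinsics and any distortion apply to the point x, -y, -z); pixel columns grow to the right and rows downward; lengths in mm; the calibration is good to about 2 mm. A picture is of the moment at which its call begins. camera_model takes no time and is no camera call.
- workorder.job_done(): hands the job in; it is judged then, once.
The state is a dict: "time_s": time; "qpos": joint angles; "qvel": joint speeds; "effort": joint torques, N m; "ee_pos": TCP position; "ee_rot": TCP orientation; "force": force on the tool from outside, world axes, zero at the start; "torque": the same for the moment, N m; "gripper_width": finger opening in mm; "gripper_force": force on a finger pad.
Only numpy, scipy, OpenCV 4.12 (cv2) and the standard library are available. Lean on these libraries where they do the work, as an engineer would, in place of code of your own. Each camera call takes 0.05 s, during which the arm holds its last target. There are 200 camera calls.

## Working session

There is one attempt and no reset: what is moved stays moved. The work goes in short steps, Python scripts to look and compute and a tool call to move; the robot and the scene stay as the last step left them, time stands still between calls to the robot, and variables do not carry over. Pictures are saved under pics/ and viewed, at most 10 in all, crops included, and the job is handed in when it is done.

Besides the shell and the picture viewer there is one more tool, called by a JSON object that holds its "name" and its "arguments". carry_out: Moves the arm, as the interface text tells. Its arguments: {"type":"object","properties":{"commands":{"type":"array"},"force":{"type":"number"}},"required":["commands"]}

```bash
mkdir -p pics
python3 - <<'E'
from workcell import *
import cv2
for n in("scene","top"):
    cv2.imwrite(f"pics/{n}0.png",grab_frame(n)[:,:,::-1]); print(camera_model(n))
print(state())
E
```

```text
{'fx': 392.8273106236328, 'fy': 392.8273106236328, 'cx': 326.8470452913558, 'cy': 197.88160687398266, 'dist': array([-0.02147043,  0.        ,  0.        ,  0.        ,  0.        ]), 'origin': array([1174.84935917,  104.28495215,  660.1935399 ]), 'rotation': array([45.47032008, -1.01193258, 95.95317881])}
{'fx': 376.6230360913059, 'fy': 376.6230360913059, 'cx': 324.1354779027982, 'cy': 200.72683090671063, 'dist': array([-0.06484824,  0.        ,  0.        ,  0.        ,  0.        ]), 'origin': array([ 380.19584708,   51.19246018, 1035.48785152]), 'rotation': array([ 13.3140876 ,   0.30197257, -97.53081014])}
{'time_s': 0.1, 'qpos': array([ 6.76654968e+01,  1.83483626e+01,  8.96996679e+01, -1.98204089e-05,
        7.20448567e+01, -1.14444364e+00]), 'qvel': array([ 0.14512168, -0.0885846 , -0.272159  , -0.03550063, -0.03814356,
       -0.0523603 ]), 'effort': array([ 9.46608270e-04, -4.13330698e+01, -2.32509023e+01,  7.28985504e-02,
        4.21117223e-02, -3.83256690e-05]), 'ee_pos': array([207.6522542 , 535.70313652, 213.19880263]), 'ee_rot': array([-1.79907131e+02, -1.83639325e-03,  1.58809945e+02]), 'force': array([ 0.49067078,  0.20281615, -0.15096779]), 'torque': array([ 0.0027521 , -0.02925848,  0.07404587]), 'gripper_force': 0.0, 'gripper_width': 91.05743117623419}
```

View pics/scene0.png

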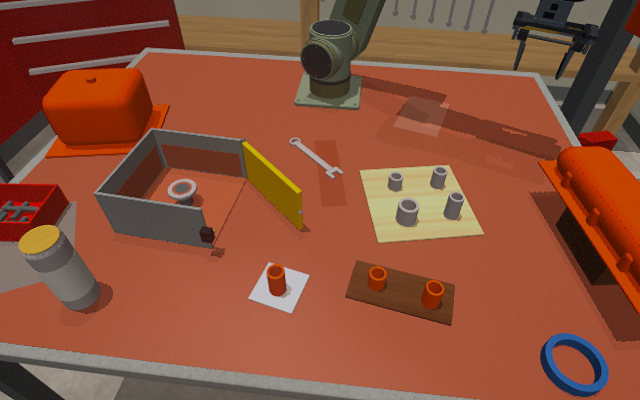

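View pics/top0.png

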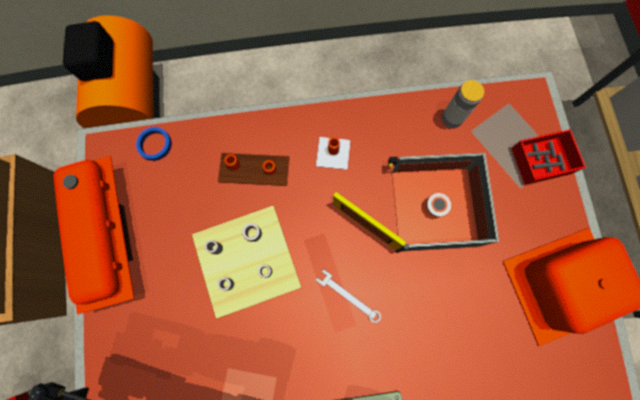

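The scene view shows the guard on the left with its door open, the pattern at about (277,280) and the plywood board at about (420,200). The top view shows the bare sleeves at (214,247), (252,232), (226,284) and (266,271), and the stand at (438,205). I'll enlarge crops of both.

Run:
```python
import cv2,numpy as np
s=cv2.imread("pics/scene0.png");t=cv2.imread("pics/top0.png")
def up(i,x,y,w,h,k): return cv2.resize(i[y:y+h,x:x+w],None,fx=k,fy=k,interpolation=cv2.INTER_CUBIC)
a=up(s,370,155,110,90,5); b=up(s,245,250,210,75,3)
cv2.imwrite("pics/bare_s.png",a)
cv2.imwrite("pics/paint_s.png",b)
cv2.imwrite("pics/top_c.png",np.hstack([up(t,190,205,110,110,4),up(t,325,145,85,110,4)]))
```

```text
(no output)
```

View pics/bare_s.png

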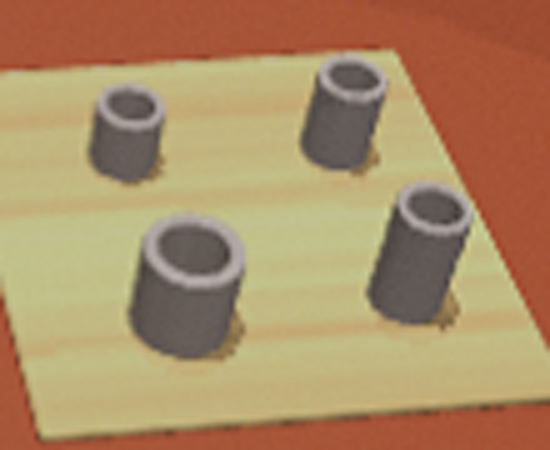

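View pics/paint_s.png

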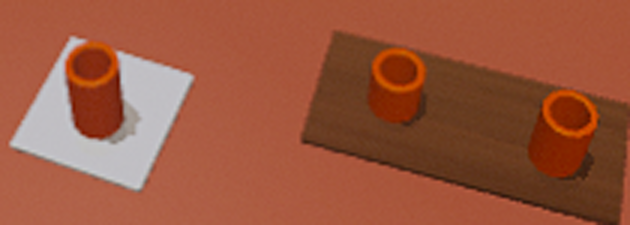

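View pics/top_c.png

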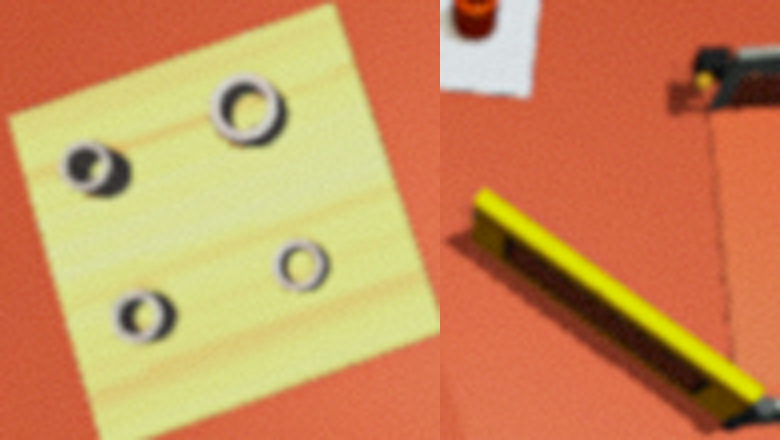

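The scene crop shows the pattern on the white plate as the tallest of the three painted sleeves, so it looks like the 60 mm one. Among the bare sleeves, the front right one looks longest, at scene (457,197) and top (212,247). I'll triangulate to confirm.

```bash
cat > h.py <<'E'
import cv2,numpy as np
from scipy.spatial.transform import Rotation as R
from workcell import *
def ray(n,p):
    c=camera_model(n);K=np.array([[c["fx"],0,c["cx"]],[0,c["fy"],c["cy"]],[0,0,1]])
    u=cv2.undistortPoints(np.array([[p]],float),K,c["dist"])[0,0]
    d=R.from_euler("xyz",c["rotation"],degrees=True).apply([u[0],-u[1],-1]); return c["origin"],d
def atz(n,p,z):
    o,d=ray(n,p);return (o+d*(z-o[2])/d[2]).round(1)
def tri(a,b):
    (o,d),(q,e)=ray("scene",a),ray("top",b)
    s=np.linalg.lstsq(np.c_[d,-e],q-o,rcond=None)[0]
    A,B=o+d*s[0],q+e*s[1];return ((A+B)/2).round(1),np.linalg.norm(A-B).round(1)
def proj(n,P):
    c=camera_model(n);K=np.array([[c["fx"],0,c["cx"]],[0,c["fy"],c["cy"]],[0,0,1]])
    p=R.from_euler("xyz",c["rotation"],degrees=True).inv().apply(np.atleast_2d(P)-c["origin"])*[1,-1,-1]
    return cv2.projectPoints(p,np.zeros(3),np.zeros(3),K,c["dist"])[0][:,0]
def crop(x,y,ox,oy,k): return ((x+.5)/k-.5+ox,(y+.5)/k-.5+oy)
E
python3 - <<'E'
from h import *
B=lambda x,y:crop(x,y,370,155,5)
T=lambda x,y:crop(x,y,190,205,4)
for n,a,b in(("long",(435,209),(88,167)),("mid",(351,80),(142,317)),("short",(131,107),(301,266)),("wide",(194,251),(248,110))):
    print(n,tri(B(*a),T(*b)), atz("top",T(*b),66 if n=="long" else 54))
print("pattern",tri(crop(93,65,245,250,3),(334,144)))
for z in(36,48,60): print(z,atz("scene",crop(93,65,245,250,3),z+6),atz("top",(334,144),z+6), atz("scene",crop(98,121,245,250,3),6))
print("stand",tri((182,187),(438.5,205)),atz("top",(438.5,205),50),atz("scene",(182,187),50))
D=lambda x,y:crop(x-440,y,325,145,4)
print("door free",atz("top",D(482,194),119),"hinge",atz("top",D(763,394),119))
print("guard corners", [atz("top",p,120) for p in((484,155),(496,241),(397,157))])
E
python3 - <<'E'
import cv2,numpy as np
t=cv2.imread("pics/top0.png");s=cv2.imread("pics/scene0.png")
f=lambda i,x,y,w,h,k:cv2.resize(i[y:y+h,x:x+w],None,fx=k,fy=k,interpolation=cv2.INTER_CUBIC)
cv2.imwrite("pics/guard.png",np.vstack([f(t,325,140,180,115,4)[:, :720],cv2.copyMakeBorder(f(s,160,165,90,60,2),0,0,0,540,0)]))
E
```

```text
long (array([527.4, 334.5,  59.8]), np.float64(2.8)) [526.3 331.3  66. ]
mid (array([427.7, 310. ,  47.4]), np.float64(3.3)) [427.3 306.6  54. ]
short (array([447.8, 205.6,  36.2]), np.float64(2.5)) [446.6 201.6  54. ]
wide (array([553.4, 229.3,  46.8]), np.float64(3.0)) [552.1 226.5  54. ]
pattern (array([766.9, -22.2,  57.4]), np.float64(0.3))
36 [756.4 -25.3  42. ] [773.  -23.5  42. ] [773.9 -21.3   6. ]
48 [764.5 -22.7  54. ] [768.2 -22.6  54. ] [773.9 -21.3   6. ]
60 [772.7 -20.2  66. ] [763.5 -21.7  66. ] [773.9 -21.3   6. ]
stand (array([ 560.1, -279.1,   48.4]), np.float64(1.1)) [ 559.6 -278.    50. ] [ 561.6 -278.7   50. ]
door free [611.7  -2.4 119. ] hinge [ 464.1 -155.2  119. ]
guard corners [array([ 661.8, -400.5,  120. ]), array([ 438.4, -379.1,  120. ]), array([ 685.5, -173.5,  120. ])]
```

View pics/guard.png

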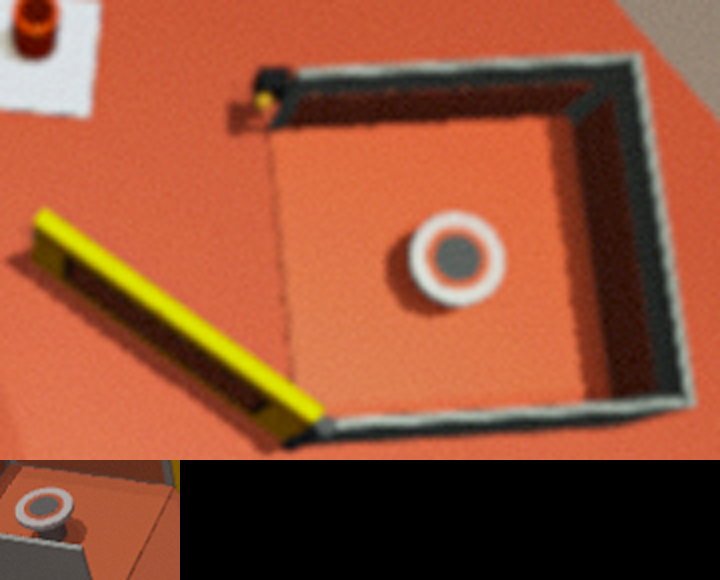

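The top crop shows the stand's dark spot at about (439.1,204.1), and the door runs from (334,194) to (406,244). The visible body lengths of the painted sleeves are in the ratio 31:40:51, with the pattern the longest. That matches 36:48:60, so the target is bare_long.

```bash
cat >> h.py <<'E'
def delta(P,yaw):
    s=state();A=R.from_euler("xyz",s["ee_rot"],degrees=True);G=R.from_euler("xyz",[180,0,yaw],degrees=True)
    return (A.inv()*G).as_rotvec(degrees=True).round(2),A.inv().apply(np.array(P)-s["ee_pos"]).round(1)
E
python3 - <<'E'
from h import *
print(atz("scene",crop(435,209,370,155,5),66),atz("top",crop(88,167,190,205,4),66))
for z in (150,): print(delta((527.5,333,z),158.8),delta((527.5,333,z),130))
print(atz("top",(439.1,204.1),50))
E
```

```text
[533.8 333.6  66. ] [526.3 331.3  66. ]
(array([-0.09, -0.  ,  0.01]), array([-371.5,  -73.3,   63.3])) (array([-9.000e-02,  2.000e-02,  2.881e+01]), array([-371.5,  -73.3,   63.3]))
[ 561.8 -280.1   50. ]
```

{"name": "carry_out", "arguments": {"commands": [[0, 0, 4, -46, -9, 8, 1], [0, 0, 8, -92, -18, 16, 1], [0, 0, 12, -138, -27, 24, 1], [0, 0, 16, -184, -36, 32, 1], [0, 0, 20, -230, -45, 40, 1], [0, 0, 24, -276, -54, 48, 1], [0, 0, 28.8, -322, -63, 55, 1], [0, 0, 28.8, -372.5, -73.3, 63, 1], [0, 0, 28.8, -372.5, -73.3, 63, 1], [0, 0, 28.8, -372.5, -73.3, 63, 1], [0, 0, 28.8, -372.5, -73.3, 63, 1], [0, 0, 28.8, -372.5, -73.3, 63, 1], [0, 0, 28.8, -372.5, -73.3, 63, 1]]}}

```text
time_s: 1.4
ee_pos: [527.7, 334.2, 151.4]
ee_rot: [180.0, -0.0, 130.1]
force: [-0.6, 0.4, 0.4]
gripper_width: 91.3
gripper_force: 0.0
```

Run:
```python
from h import *
print(state()["ee_pos"],state()["ee_rot"],delta((529,332.5,20),130))
a=grab_frame("scene")[:,:,::-1];b=grab_frame("top")[:,:,::-1]
f=lambda i,x,y:cv2.resize(i[y:y+130,x:x+130],None,fx=3,fy=3,interpolation=cv2.INTER_CUBIC)
cv2.imwrite("pics/above.png",np.hstack([f(a,385,110),f(b,150,185)]))
```

```text
[527.6755448  334.16260683 151.39452983] [ 1.79969674e+02 -7.11537811e-03  1.30119365e+02] (array([ 0.03, -0.01,  0.12]), array([-2.100e+00, -1.000e-01,  1.314e+02]))
```

View pics/above.png

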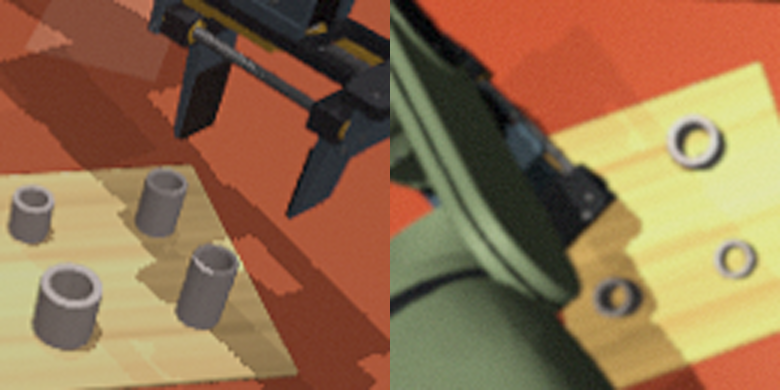

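The crop shows the fingertips straddling the long sleeve, at crop (188,138) and (297,215). I'll check those against the projected TCP to gauge the scene camera's bias.

Run:
```python
from h import *
s=state();y=R.from_euler("xyz",s["ee_rot"],degrees=True).apply([0,1,0])
print([((p-[385,110]+.5)*3-.5).round(0) for k in(-45.5,-58,45.5,58) for p in proj("scene",s["ee_pos"]+k*y)])
print([((p-[385,110]+.5)*3-.5).round(0) for P in((527.4,333,66),(530,333,66),(533.8,333.6,66)) for p in proj("scene",P)])
```

```text
[array([197., 130.]), array([184., 121.]), array([299., 202.]), array([314., 213.])]
[array([214., 254.]), array([214., 257.]), array([216., 260.])]
```

{"name": "carry_out", "arguments": {"commands": [[0, 0, 0, -2, 0, 30, 0.6], [0, 0, 0, -2, 0, 65, 0.4], [0, 0, 0, -2, 0, 100, 0.2], [0, 0, 0, -2, 0, 120, 0.1], [0, 0, 0, -2, 0, 131, 0.1], [0, 0, 0, -2, 0, 131, 0.1], [0, 0, 0, -2, 0, 131, 0.1], [0, 0, 0, -2, 0, 131, 0.1], [0, 0, 0, -2, 0, 131, -0.1], [0, 0, 0, -2, 0, 131, -0.2], [0, 0, 0, -2, 0, 131, -0.3], [0, 0, 0, -2, 0, 131, -0.4], [0, 0, 0, -2, 0, 131, -1], [0, 0, 0, -2, 0, 131, -1], [0, 0, 0, -2, 0, 131, -1], [0, 0, 0, -2, 0, 131, -1], [0, 0, 0, -2, 0, 131, -1], [0, 0, 0, -2, 0, 131, -1]], "force": 25}}

```text
time_s: 3.3
ee_pos: [530.3, 331.8, 20.6]
ee_rot: [179.9, 0.0, 130.0]
force: [-0.5, 0.0, 4.9]
gripper_width: 33.5
gripper_force: 25.0
```

{"name": "carry_out", "arguments": {"commands": [[0, 0, 0, 0, 0, -10, -1], [0, 0, 0, 0, 0, -30, -1], [0, 0, 0, 0, 0, -60, -1], [0, 0, 0, 0, 0, -100, -1], [0, 0, 0, 0, 0, -140, -1], [0, 0, 0, 0, 0, -170, -1], [0, 0, 0, 0, 0, -180, -1], [0, 0, 0, 0, 0, -180, -1], [0, 0, 0, 0, 0, -180, -1]]}}

```text
time_s: 4.2
ee_pos: [528.9, 331.0, 197.9]
ee_rot: [-179.8, -0.0, 130.0]
force: [-0.4, -0.0, -2.6]
gripper_width: 33.1
gripper_force: 25.0
```

Run:
```python
from h import *
s=state();print(s["ee_pos"],s["force"],s["gripper_width"],s["qpos"].round(0),delta((561,-279,200),72))
```

```text
[528.91576162 331.01895446 197.86553325] [-0.35549111 -0.03848569 -2.60511719] 33.14722180225291 [31. 23. 84.  0. 73. -9.] (array([-0.21,  0.08, 58.01]), array([-487.8, -367.6,   -1.1]))
```

{"name": "carry_out", "arguments": {"commands": [[0, 0, 1.5, -12, -9, 0, -1], [0, 0, 4, -34, -26, 0, -1], [0, 0, 8, -66, -50, 0, -1], [0, 0, 12, -100, -75, 0, -1], [0, 0, 16, -134, -101, 0, -1], [0, 0, 20, -168, -127, 0, -1], [0, 0, 24, -202, -152, 0, -1], [0, 0, 28, -236, -178, 0, -1], [0, 0, 32, -270, -203, 0, -1], [0, 0, 36, -304, -229, 0, -1], [0, 0, 40, -338, -255, 0, -1], [0, 0, 44, -372, -280, 0, -1], [0, 0, 48, -406, -306, 0, -1], [0, 0, 52, -440, -332, 0, -1], [0, 0, 55, -466, -351, 0, -1], [0, 0, 57, -481, -362, 0, -1], [0, 0, 58, -488, -367.6, 0, -1], [0, 0, 58, -488, -367.6, 0, -1], [0, 0, 58, -488, -367.6, 0, -1], [0, 0, 58, -488, -367.6, 0, -1]]}}

```text
time_s: 6.2
ee_pos: [562.2, -276.9, 200.0]
ee_rot: [-180.0, -0.0, 72.1]
force: [0.6, 0.3, -1.7]
gripper_width: 33.8
gripper_force: 25.0
```

Run:
```python
from h import *
s=state();print(s["ee_pos"],s["ee_rot"],s["force"],s["gripper_width"],delta((561,-279,95),72))
```

```text
[ 562.19942914 -276.91494025  199.99770803] [-1.79977678e+02 -3.63542993e-02  7.21192833e+01] [ 0.62162395  0.3257249  -1.67896878] 33.81780738891697 (array([-0.02, -0.04,  0.12]), array([ -2.4,  -0.5, 105. ]))
```

{"name": "carry_out", "arguments": {"commands": [[0, 0, 0, -2, -0.5, 20, -1], [0, 0, 0, -2, -0.5, 50, -1], [0, 0, 0, -2, -0.5, 80, -1], [0, 0, 0, -2, -0.5, 105, -1], [0, 0, 0, -2, -0.5, 122, -1], [0, 0, 0, -2, -0.5, 122, -1], [0, 0, 0, -2, -0.5, 122, -1], [0, 0, 0, -2, -0.5, 122, -1], [0, 0, 0, -2, -0.5, 122, -1]]}}

```text
time_s: 7.1
ee_pos: [561.9, -280.4, 79.4]
ee_rot: [179.8, 0.0, 72.0]
force: [-0.2, -1.2, -2.2]
gripper_width: 34.0
gripper_force: 25.0
```

Run:
```python
from h import *
s=state();print(s["ee_pos"],s["ee_rot"],s["gripper_width"])
a=grab_frame("scene")[:,:,::-1];b=grab_frame("top")[:,:,::-1]
cv2.imwrite("pics/s2.png",a);cv2.imwrite("pics/t2.png",b)
f=lambda i,x,y:cv2.resize(i[y:y+100,x:x+80],None,fx=5,fy=5,interpolation=cv2.INTER_CUBIC)
cv2.imwrite("pics/place.png",np.hstack([f(a,145,130),f(b,398,155)]))
```

```text
[ 561.89094702 -280.38565994   79.40964709] [1.79848785e+02 1.92772724e-02 7.20301083e+01] 34.00398271285812
```

View pics/place.png

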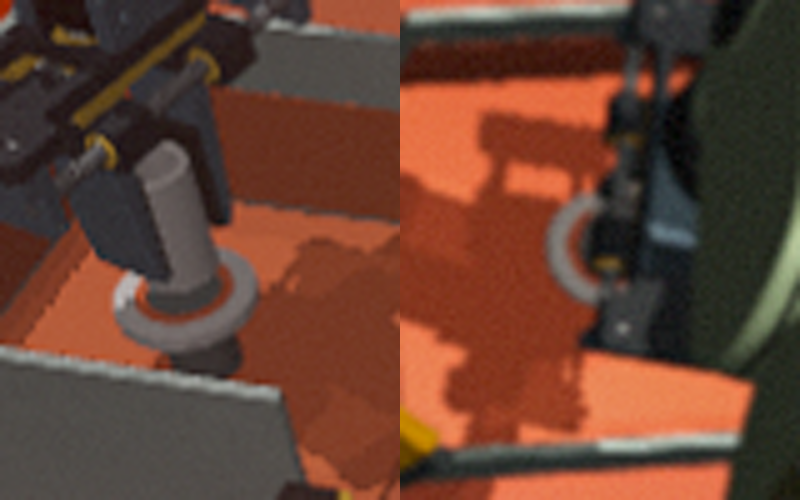

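The scene crop shows the sleeve hanging upright above the stand. The disc centre is at crop (185,297), and the sleeve's lower end is at about (190,278) with its right edge at (218,278).

Run:
```python
from h import *
K=lambda P:((proj("scene",P)[0]-[145,130]+.5)*5-.5).round(1)
for P in((561.9,-280.4,65),(561.9,-280.4,50),(571.9,-280.4,50),(561.9,-270.4,50),(561.9,-280.4,125)): print(P,K(P))
c=[K((561.9+17*np.cos(t),-280.4+17*np.sin(t),65)) for t in np.linspace(0,6.28,60)]
print("bottom ext",np.min(c,0),np.max(c,0))
c=[K((561.9+32*np.cos(t),-280.4+32*np.sin(t),50)) for t in np.linspace(0,6.28,60)]
print("disc ext",np.min(c,0),np.max(c,0))
c=[K((561.9+16.5*np.cos(t),-280.4+16.5*np.sin(t),50)) for t in np.linspace(0,6.28,60)]
print("spot ext",np.min(c,0),np.max(c,0))
# measured stand from first picture: fit bright ring & spot in scene0
im=cv2.imread("pics/scene0.png").astype(int)[172:205,160:205]
sat=im.max(2)-im.min(2)
m=((sat<35)&(im.min(2)>135)).astype(np.uint8)
n=cv2.findContours(m,0,2)[0];e=cv2.fitEllipse(max(n,key=len));print("ring scene",np.array(e[0])+[160,172],e[1:])
t=cv2.imread("pics/top0.png").astype(int)[185:225,418:460]
m=(((t.max(2)-t.min(2))<35)&(t.min(2)>135)).astype(np.uint8)
n=cv2.findContours(m,0,2)[0];e=cv2.fitEllipse(max(n,key=len));C=np.array(e[0])+[418,185];print("ring top",C,e[1:],atz("top",C,50))
```

```text
(561.9, -280.4, 65) [175.1 262.6]
(561.9, -280.4, 50) [183.2 287.1]
(571.9, -280.4, 50) [175.  302.2]
(561.9, -270.4, 50) [204.5 288.9]
(561.9, -280.4, 125) [140.8 158.3]
bottom ext [135.7 237.4] [214.2 288.5]
disc ext [109.7 240.2] [255.7 336.5]
spot ext [145.4 262.6] [220.7 312.3]
ring scene [181.42759323 188.04699326] ((17.106801986694336, 28.19672393798828), 76.07633209228516)
ring top [438.55883026 204.48827553] ((20.905996322631836, 22.576980590820312), 110.77928924560547) [ 561.  -278.5   50. ]
```

Run:
```python
from h import *
im=cv2.imread("pics/s2.png").astype(float)
sat=im.max(2)-im.min(2)
s=state();x,y=s["ee_pos"][:2]
# right silhouette of sleeve: predicted for cylinder radius 17, rows above bottom; grey->orange in saturation
P=lambda z,dx=0,dy=0:max((proj("scene",(x+dx+17*np.cos(t),y+dy+17*np.sin(t),z))[0] for t in np.linspace(0,6.28,90)),key=lambda q:q[0])
pr=np.array([P(z) for z in np.linspace(65,95,16)])
def edge(r,lo,hi,th=45):
    v=sat[r,lo:hi];i=np.argmax(v>th);return lo+i-(v[i]-th)/(v[i]-v[i-1])
for r in range(172,185):
    pc=np.interp(r,pr[::-1,1],pr[::-1,0]);print(r,pc.round(2),np.round(sat[r,int(pc)-2:int(pc)+6]).astype(int), np.round(im[r,int(pc)-2:int(pc)+6].mean(1)).astype(int))
```

```text
172 184.74 [11 11 10 12 13 16 14  5] [81 80 75 65 33 29 27 37]
173 185.05 [10 11 11 12 16 14  8  2] [79 77 67 40 23 31 31 47]
174 185.35 [12 10  9 14 25  8  4 16] [79 76 69 55 37 24 25 50]
175 185.66 [10 10  9 22 64 81 85 97] [80 77 73 68 76 69 76 89]
176 185.97 [ 10   9   8  29  89 122 117 122] [ 82  78  74  76  96 103 108 111]
177 186.28 [ 11  10  15  78 132 124 126 125] [ 81  74  71  92 114 113 111 110]
178 186.59 [ 10  11   6  46 111 129 128 126] [ 79  76  68  79 110 111 110 111]
179 186.9 [ 11  11  10  20  48  68  83 106] [ 82  78  72  77 103 116 113 112]
180 187.21 [12 11  9  8  9 22 40 77] [ 80  71  69  88 114 112 115 117]
181 187.5 [11 10 11 10 10  6  6 17] [ 77  74  70  79 113 112 111 112]
182 187.5 [ 9 11 10 15 24 18  8  8] [ 81  76  73  74  98 109 111 110]
183 187.5 [11 10 12 36 67 43 15  9] [ 81  80  72  72  75  95 108 110]
184 187.5 [11 10 13 46 91 69 27  9] [ 82  80  73  69  70  76 102 112]
```

Measured in the same picture, the sleeve sits about 1 mm too far towards +y over the stand, so I'll correct that and lower it.

{"name": "carry_out", "arguments": {"commands": [[0, 0, 0, -1, 0, 3, -1], [0, 0, 0, -1, 0, 6, -1], [0, 0, 0, -1, 0, 9, -1], [0, 0, 0, -1, 0, 11, -1], [0, 0, 0, -1, 0, 12, -1], [0, 0, 0, -1, 0, 12, -1], [0, 0, 0, -1, 0, 12, -1]]}}

```text
time_s: 7.9
ee_pos: [560.8, -281.2, 65.9]
ee_rot: [180.0, -0.0, 72.0]
force: [0.1, 0.4, -1.5]
gripper_width: 33.5
gripper_force: 25.0
```

{"name": "carry_out", "arguments": {"commands": [[0, 0, 0, 0, 0, 0.5, -1], [0, 0, 0, 0, 0, 1, -1], [0, 0, 0, 0, 0, 1, -1], [0, 0, 0, 0, 0, 1, -1]]}}

```text
time_s: 8.3
ee_pos: [560.8, -281.1, 64.9]
ee_rot: [180.0, -0.0, 72.0]
force: [1.0, -1.0, -1.7]
gripper_width: 33.8
gripper_force: 25.0
```

{"name": "carry_out", "arguments": {"commands": [[0, 0, 0, 0, 0, 0.4, -1], [0, 0, 0, 0, 0, 0.8, -1], [0, 0, 0, 0, 0, 0.8, -1], [0, 0, 0, 0, 0, 0.8, -1]]}}

```text
time_s: 8.7
ee_pos: [560.8, -281.2, 64.6]
ee_rot: [180.0, -0.0, 72.0]
force: [-0.7, 0.3, 3.2]
gripper_width: 33.5
gripper_force: 25.0
```

The force shows contact with the stand, so I'll release slowly and rise.

{"name": "carry_out", "arguments": {"commands": [[0, 0, 0, 0, 0, 0, -0.2], [0, 0, 0, 0, 0, 0, -0.1], [0, 0, 0, 0, 0, 0, 0.1], [0, 0, 0, 0, 0, 0, 0.3], [0, 0, 0, 0, 0, 0, 0.5], [0, 0, 0, 0, 0, 0, 0.5], [0, 0, 0, 0, 0, 0, 0.5], [0, 0, 0, 0, 0, -10, 0.5], [0, 0, 0, 0, 0, -30, 0.5], [0, 0, 0, 0, 0, -60, 0.5], [0, 0, 0, 0, 0, -100, 0.5], [0, 0, 0, 0, 0, -135, 0.5], [0, 0, 0, 0, 0, -150, 0.5], [0, 0, 0, 0, 0, -150, 0.5], [0, 0, 0, 0, 0, -150, 0.5]]}}

```text
time_s: 10.2
ee_pos: [560.4, -281.0, 214.0]
ee_rot: [-180.0, -0.0, 72.0]
force: [-0.6, 0.8, -0.5]
gripper_width: 68.4
gripper_force: 0.0
```

Run:
```python
from h import *
s=state();print(s["ee_pos"],s["ee_rot"],s["gripper_width"])
a=grab_frame("scene")[:,:,::-1];b=grab_frame("top")[:,:,::-1]
cv2.imwrite("pics/s3.png",a);cv2.imwrite("pics/t3.png",b)
f=lambda i,x,y:cv2.resize(i[y:y+120,x:x+95],None,fx=4,fy=4,interpolation=cv2.INTER_CUBIC)
cv2.imwrite("pics/placed.png",np.hstack([f(a,140,130),f(b,385,145)]))
```

```text
[ 560.41320594 -281.00104134  214.02688469] [-1.79987282e+02 -6.99218174e-03  7.20107918e+01] 68.4377438064636
```

View pics/placed.png

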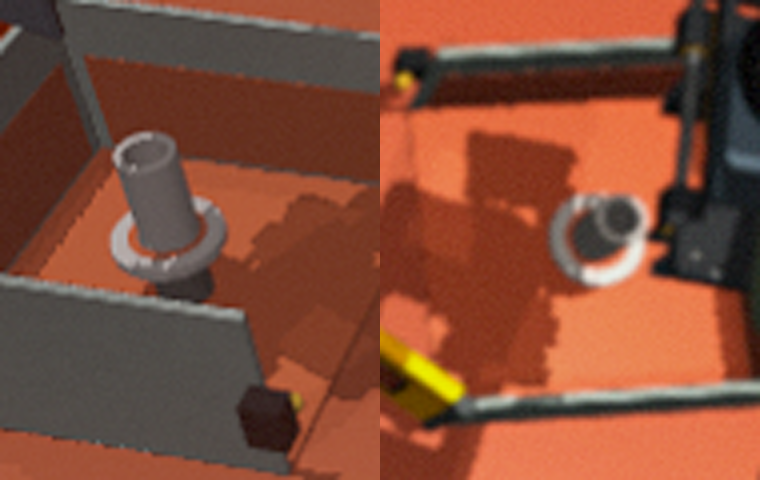

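The sleeve stands upright on the stand, its base centred on the disc: crop x is about 168 against a disc spanning 112 to 227. Next is the door.

```bash
cat >> h.py <<'E'
def door(th,gap,z=85,r=150,H=(463.5,-156)):
    t=np.radians(th);return (*(np.array(H)+r*np.array([np.cos(t),np.sin(t)])-(19.5+gap)*np.array([np.sin(t),-np.cos(t)])),z)
E
python3 - <<'E'
from h import *
print(state()["qpos"].round(0));print(door(46,25),delta(door(46,25,214),46))
E
```

```text
[-28.  23.  82.   0.  75. -10.]
(np.float64(535.6881344537796), np.float64(-17.186732463776956), 85) (array([-1.700e-01,  1.000e-02,  2.601e+01]), array([ 243.2, -104.5,   -1. ]))
```

{"name": "carry_out", "arguments": {"commands": [[0, 0, 3, 25, -10, 0, 0.2], [0, 0, 6, 60, -26, 0, 0], [0, 0, 10, 95, -41, 0, -0.5], [0, 0, 14, 130, -56, 0, -1], [0, 0, 18, 165, -71, 0, -1], [0, 0, 22, 200, -86, 0, -1], [0, 0, 26, 230, -99, 0, -1], [0, 0, 26, 243, -104.5, 0, -1], [0, 0, 26, 243, -104.5, 0, -1], [0, 0, 26, 243, -104.5, 0, -1], [0, 0, 26, 243, -104.5, 30, -1], [0, 0, 26, 243, -104.5, 65, -1], [0, 0, 26, 243, -104.5, 100, -1], [0, 0, 26, 243, -104.5, 128, -1], [0, 0, 26, 243, -104.5, 128, -1], [0, 0, 26, 243, -104.5, 128, -1]], "force": 20}}

```text
time_s: 11.9
ee_pos: [536.8, -18.9, 86.3]
ee_rot: [-180.0, 0.0, 45.9]
force: [0.6, 0.1, 0.5]
gripper_width: 0.3
gripper_force: 0.0
```

Run:
```python
from h import *
s=state();print(s["ee_pos"],s["ee_rot"],s["gripper_width"],s["qpos"].round(0))
for th,g in((46,0),(44,0),(42,0),(40,0),(38,0),(36,0),(34,0),(32,0),(30,0),(28,0),(26,0),(24,0),(22,0),(20,0)): 
    a,b=delta(door(th,g),th);print([0,0,a[2].round(1),*b])
```

```text
[536.82500733 -18.94710632  86.28679943] [-1.79996546e+02  1.65537187e-02  4.59419241e+01] 0.2963837304015248 [ -3.  22. 105.  -0.  53.  41.]
[0, 0, np.float64(-0.1), np.float64(0.5), np.float64(23.0), np.float64(1.3)]
[0, 0, np.float64(1.9), np.float64(1.1), np.float64(28.2), np.float64(1.3)]
[0, 0, np.float64(3.9), np.float64(1.5), np.float64(33.5), np.float64(1.3)]
[0, 0, np.float64(5.9), np.float64(1.7), np.float64(38.7), np.float64(1.3)]
[0, 0, np.float64(7.9), np.float64(1.8), np.float64(44.0), np.float64(1.3)]
[0, 0, np.float64(9.9), np.float64(1.6), np.float64(49.3), np.float64(1.3)]
[0, 0, np.float64(11.9), np.float64(1.3), np.float64(54.6), np.float64(1.3)]
[0, 0, np.float64(13.9), np.float64(0.8), np.float64(59.8), np.float64(1.3)]
[0, 0, np.float64(15.9), np.float64(0.1), np.float64(65.1), np.float64(1.3)]
[0, 0, np.float64(17.9), np.float64(-0.8), np.float64(70.3), np.float64(1.3)]
[0, 0, np.float64(19.9), np.float64(-1.8), np.float64(75.4), np.float64(1.3)]
[0, 0, np.float64(21.9), np.float64(-3.1), np.float64(80.6), np.float64(1.3)]
[0, 0, np.float64(23.9), np.float64(-4.5), np.float64(85.7), np.float64(1.3)]
[0, 0, np.float64(25.9), np.float64(-6.1), np.float64(90.7), np.float64(1.3)]
```

{"name": "carry_out", "arguments": {"commands": [[0, 0, 0, 0, 8, 0, -1], [0, 0, 0, 0.5, 15, 0, -1], [0, 0, 0, 0.5, 20, 0, -1], [0, 0, 0, 0.5, 23, 0, -1], [0, 0, 1, 0.8, 26, 0, -1], [0, 0, 2, 1, 28, 0, -1], [0, 0, 4, 1.5, 33.5, 0, -1], [0, 0, 6, 1.7, 38.7, 0, -1], [0, 0, 8, 1.8, 44, 0, -1], [0, 0, 10, 1.6, 49.3, 0, -1], [0, 0, 12, 1.3, 54.6, 0, -1], [0, 0, 14, 0.8, 59.8, 0, -1], [0, 0, 16, 0, 65, 0, -1], [0, 0, 18, -0.8, 70.3, 0, -1], [0, 0, 20, -1.8, 75.4, 0, -1], [0, 0, 22, -3, 80.6, 0, -1], [0, 0, 24, -4.5, 85.7, 0, -1], [0, 0, 26, -6, 90.7, 0, -1], [0, 0, 26, -6, 90.7, 0, -1]]}}

```text
time_s: 13.8
ee_pos: [598.0, -85.8, 86.2]
ee_rot: [180.0, -0.0, 19.9]
force: [-0.6, 0.2, 0.1]
gripper_width: 0.1
gripper_force: 0.0
```

Run:
```python
from h import *
s=state();print(s["ee_pos"],s["ee_rot"],s["force"])
t=grab_frame("top")[:,:,::-1];cv2.imwrite("pics/t4.png",t)
h=cv2.cvtColor(t,cv2.COLOR_BGR2HSV);m=cv2.inRange(h,(24,150,90),(35,255,255));m[:,:330]=0;m[:140]=0;m[260:]=0;m[:,430:]=0
q=np.argwhere(m)[:,::-1].astype(np.float32);print(len(q),q.min(0),q.max(0))
for th in (18,15,12,9,6,4,2,0,-1,-2,-3): 
    a,b=delta(door(th,0),th);print([0,0,a[2].round(1),*b])
```

```text
[598.01056088 -85.79353628  86.16349062] [ 1.79973432e+02 -3.31757956e-02  1.99184050e+01] [-0.57404372  0.23282408  0.07587918]Traceback (most recent call last):
  File "<stdin>", line 5, in <module>
    return umr_minimum(a, axis, None, out, keepdims, initial, where)
ValueError: zero-size array to reduction operation minimum which has no identity
```

```bash
cat >> h.py <<'E'
def ymask(n,img,box=(60,120,320,260)):
    h=cv2.cvtColor(img,cv2.COLOR_RGB2HSV);m=cv2.inRange(h,(24,150,60),(34,255,255));x0,y0,x1,y1=box
    k=np.zeros_like(m);k[y0:y1,x0:x1]=m[y0:y1,x0:x1];return k
E
python3 - <<'E'
from h import *
for nm,im in(("scene0",cv2.imread("pics/scene0.png")[:,:,::-1]),("now",grab_frame("scene"))):
    m=ymask("scene",im.copy());n,l,st,_=cv2.connectedComponentsWithStats(m);print(nm,[tuple(a) for a in st[1:] if a[4]>15])
    c=np.argwhere(m)[:,::-1];
    if len(c): print("rightmost",c[c[:,0].argmax()])
    if nm=="now": cv2.imwrite("pics/s4.png",im[:,:,::-1])
for th in(46,40,30,20,15,10,-5.7):
    t=np.radians(th);e=lambda z:np.array([463.5+212*np.cos(t),-156+212*np.sin(t),z]);print(th,proj("scene",[e(119),e(5)]).round(0).tolist())
for th in (18,15,12,9,6,4,2,0,-1,-2,-3): 
    a,b=delta(door(th,0),th);print([0,0,a[2].round(1),*b])
E
```

```text
scene0 [(np.int32(242), np.int32(141), np.int32(59), np.int32(52), np.int32(346))]
rightmost [300 190]
now [(np.int32(247), np.int32(180), np.int32(4), np.int32(10), np.int32(30)), (np.int32(250), np.int32(197), np.int32(6), np.int32(11), np.int32(55))]
rightmost [255 201]
46 [[298.0, 190.0], [300.0, 227.0]]
40 [[288.0, 194.0], [291.0, 232.0]]
30 [[271.0, 201.0], [276.0, 238.0]]
20 [[252.0, 205.0], [259.0, 242.0]]
15 [[243.0, 206.0], [250.0, 244.0]]
10 [[233.0, 207.0], [241.0, 244.0]]
-5.7 [[203.0, 205.0], [214.0, 242.0]]
[0, 0, np.float64(2.0), np.float64(0.4), np.float64(6.4), np.float64(1.1)]
[0, 0, np.float64(5.0), np.float64(0.9), np.float64(14.3), np.float64(1.1)]
[0, 0, np.float64(8.0), np.float64(1.1), np.float64(22.2), np.float64(1.1)]
[0, 0, np.float64(11.0), np.float64(0.8), np.float64(30.1), np.float64(1.1)]
[0, 0, np.float64(14.0), np.float64(0.1), np.float64(38.0), np.float64(1.1)]
[0, 0, np.float64(16.0), np.float64(-0.6), np.float64(43.3), np.float64(1.1)]
[0, 0, np.float64(18.0), np.float64(-1.5), np.float64(48.5), np.float64(1.1)]
[0, 0, np.float64(20.0), np.float64(-2.6), np.float64(53.6), np.float64(1.1)]
[0, 0, np.float64(21.0), np.float64(-3.2), np.float64(56.2), np.float64(1.1)]
[0, 0, np.float64(22.0), np.float64(-3.8), np.float64(58.8), np.float64(1.1)]
[0, 0, np.float64(23.0), np.float64(-4.5), np.float64(61.3), np.float64(1.1)]
```

The door is following the fingers at about 20°. I'll go on to just before the catch.

{"name": "carry_out", "arguments": {"commands": [[0, 0, 2, 0.4, 6.4, 0, -1], [0, 0, 5, 0.9, 14.3, 0, -1], [0, 0, 8, 1.1, 22, 0, -1], [0, 0, 11, 0.8, 30, 0, -1], [0, 0, 14, 0, 38, 0, -1], [0, 0, 16, -0.6, 43, 0, -1], [0, 0, 18, -1.5, 48.5, 0, -1], [0, 0, 19, -2, 51, 0, -1], [0, 0, 20, -2.6, 53.6, 0, -1], [0, 0, 20, -2.6, 53.6, 0, -1]]}}

```text
time_s: 14.9
ee_pos: [613.4, -136.6, 86.1]
ee_rot: [180.0, -0.0, -0.0]
force: [0.7, 0.6, 0.8]
gripper_width: 0.5
gripper_force: 0.0
```

Run:
```python
from h import *
s=state();print(s["ee_pos"],s["ee_rot"],s["force"])
im=grab_frame("scene");m=ymask("",im.copy(),(150,120,320,260));c=np.argwhere(m)[:,::-1];print(len(c),c.min(0),c.max(0))
for th in(3,0,-2.3,-5.7):
    t=np.radians(th);print(th,[proj("scene",(463.5+r*np.cos(t),-156+r*np.sin(t),119))[0].round(0).tolist() for r in (100,212)])
for th,g in((-1,0),(-2,0),(-3,0),(-4,0),(-5,0),(-5.7,0),(-5.7,-2)): 
    a,b=delta(door(th,g),th);print([0,0,a[2].round(1),*b])
```

```text
[ 613.40630712 -136.59741747   86.14688816] [ 1.79994259e+02 -5.15828326e-03 -1.61908612e-02] [0.72422028 0.56450918 0.81701411]
73 [213 186] [223 208]
3 [[232.0, 169.0], [219.0, 207.0]]
0 [[230.0, 169.0], [214.0, 206.0]]
-2.3 [[228.0, 168.0], [209.0, 206.0]]
-5.7 [[225.0, 168.0], [203.0, 205.0]]
[0, 0, np.float64(1.0), np.float64(0.5), np.float64(2.7), np.float64(1.1)]
[0, 0, np.float64(2.0), np.float64(0.8), np.float64(5.4), np.float64(1.1)]
[0, 0, np.float64(3.0), np.float64(1.0), np.float64(8.0), np.float64(1.1)]
[0, 0, np.float64(4.0), np.float64(1.2), np.float64(10.6), np.float64(1.1)]
[0, 0, np.float64(5.0), np.float64(1.3), np.float64(13.3), np.float64(1.1)]
[0, 0, np.float64(5.7), np.float64(1.4), np.float64(15.1), np.float64(1.1)]
[0, 0, np.float64(5.7), np.float64(1.2), np.float64(17.1), np.float64(1.1)]
```

{"name": "carry_out", "arguments": {"commands": [[0, 0, 1, 0.5, 2.7, 0, -1], [0, 0, 2, 0.8, 5.4, 0, -1], [0, 0, 3, 1, 8, 0, -1], [0, 0, 3, 1, 8, 0, -1]]}}

```text
time_s: 15.35
ee_pos: [614.3, -143.7, 86.1]
ee_rot: [-179.9, 0.0, -3.0]
force: [0.7, 3.4, 0.8]
gripper_width: 0.4
gripper_force: 1.2
```

{"name": "carry_out", "arguments": {"commands": [[0, 0, 1, 0, 1.5, 0, -1], [0, 0, 2, 0, 3, 0, -1], [0, 0, 2, 0, 3, 0, -1]]}}

```text
time_s: 15.65
ee_pos: [614.4, -148.1, 86.2]
ee_rot: [179.9, -0.0, -5.0]
force: [-0.2, 0.6, 0.1]
gripper_width: 0.7
gripper_force: 0.1
```

Run:
```python
from h import *
s=state();print(s["ee_pos"],s["ee_rot"],s["force"])
im=grab_frame("scene");m=ymask("",im.copy(),(150,120,320,260));c=np.argwhere(m)[:,::-1];print(len(c),c.min(0),c.max(0))
```

```text
[ 614.43261598 -148.05839903   86.17223603] [ 1.79930742e+02 -3.14893348e-02 -5.00142867e+00] [-0.19769513  0.63852008  0.09793297]
70 [205 186] [234 211]
```

The force rose and then dropped, so the catch was probably passed. I'll press a little further to feel the stop.

{"name": "carry_out", "arguments": {"commands": [[0, 0, 0.5, 0, 1, 0, -1], [0, 0, 0.7, 0, 2, 0, -1], [0, 0, 0.7, 0, 2, 0, -1]]}}

```text
time_s: 16.0
ee_pos: [613.9, -149.9, 86.1]
ee_rot: [180.0, 0.0, -5.7]
force: [-0.2, -0.3, 0.2]
gripper_width: 0.5
gripper_force: 0.0
```

{"name": "carry_out", "arguments": {"commands": [[0, 0, 0, 0, 1, 0, -1], [0, 0, 0, 0, 1.5, 0, -1], [0, 0, 0, 0, 1.5, 0, -1]]}}

```text
time_s: 16.3
ee_pos: [613.8, -150.3, 86.1]
ee_rot: [-179.9, 0.0, -5.7]
force: [0.3, 2.3, 0.7]
gripper_width: 0.6
gripper_force: 1.4
```

{"name": "carry_out", "arguments": {"commands": [[0, 0, 0, 0, 1, 0, -1], [0, 0, 0, 0, 2, 0, -1], [0, 0, 0, 0, 2, 0, -1]]}}

```text
time_s: 16.6
ee_pos: [613.8, -150.4, 86.1]
ee_rot: [-179.8, 0.0, -5.7]
force: [1.0, 8.6, 2.1]
gripper_width: 0.4
gripper_force: 4.4
```

The fingers meet a firm stop at 8.6 N without moving. I'll back away, rise clear and look.

{"name": "carry_out", "arguments": {"commands": [[0, 0, 0, 0, -8, 0, -1], [0, 0, 0, 0, -25, 0, -1], [0, 0, 0, 0, -50, 0, -1], [0, 0, 0, 0, -80, -20, -1], [0, 0, 0, 0, -110, -60, -1], [0, 0, 0, 0, -150, -100, -1], [0, 0, 0, 0, -190, -120, -1], [0, 0, 0, 0, -230, -130, -1], [0, 0, 0, 0, -230, -130, -1], [0, 0, 0, 0, -230, -130, -1]]}}

```text
time_s: 17.6
ee_pos: [636.2, 77.2, 216.2]
ee_rot: [179.9, -0.0, -5.5]
force: [0.3, -0.3, -0.5]
gripper_width: 1.0
gripper_force: 0.0
```

Run:
```python
from h import *
s=state();print(s["ee_pos"],s["force"])
a=grab_frame("scene")[:,:,::-1];b=grab_frame("top")[:,:,::-1]
f=lambda i,x,y:cv2.resize(i[y:y+180,x:x+130],None,fx=3,fy=3,interpolation=cv2.INTER_CUBIC)
cv2.imwrite("pics/end.png",np.hstack([f(a,130,110),f(b,375,120)]))
```

```text
[636.23054829  77.22650045 216.17150659] [ 0.27869763 -0.30270753 -0.47827622]
```

View pics/end.png

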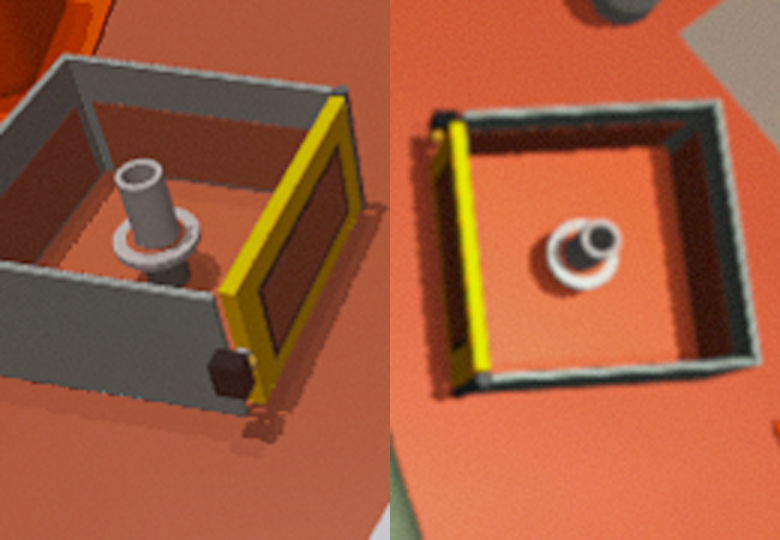

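The door is flush and shut: its top edge runs from crop (455,122) to (480,372) between the guard's corners. The sleeve stands upright in the middle of the stand.

```bash
python3 -c "
import workcell; print(workcell.workorder.job_done())"
```

```text
the job is handed in; nothing more can be done
None
```

The 60 mm bare sleeve, the same size as the pattern, now stands upright in the middle of the stand, the guard door is shut on its catch, and the job is handed in at about 18 s.

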